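# Stack a gear on the inspection mandrel and lock the bayonet cap

## Task

Mount the gear on the inspection mandrel: slip the brass spacer ring down the post onto the flange, then the gear onto the spacer with its hub still upward, then fit the red bayonet cap: feel for the slots in the post, press the cap down against its spring, turn it clockwise until its pins are past the lips, and let go so that it springs up locked. Set the parts down gently rather than dropping them, and never force the cap: its pins bear 30 N at most. Leave the other tools and parts where they lie.

Things in the scene. Friction and masses are not known exactly. Their poses are not given: they have to be found in the camera images.
- mandrel: Inspection mandrel, fixed to the bench: dark square base 100 x 100 x 16 mm, on it a steel flange 52 mm across (top face 22 mm above the bench) and a steel post 24 mm across up to 88 mm. Origin: on the post's axis at bench height; z up, x and y along the base's sides. All heights given in these notes are above the bench.
- post_tip (a point): Middle of the post's top (88 mm up; 3 mm cone there). Two lugs (88 down to 76.5 mm) are parted by two slots 6 mm wide, open at the top, 180 degrees apart. The post is clamped fast, its slots' line turned anticlockwise from the mandrel's x axis by anything from 0.25 to 1.45 rad; that angle is in NO measured pose: find it by feel or camera.
- post_neck (a point): On the post's axis at the lips, 76.5 mm up. From each slot, clockwise seen from above: a lip with its underside at 76.5 mm, then from about 32 to 70 degrees a pocket under the lug (roof at 78.5 mm), then a solid stop. A pin has room in the pocket from 46 to 56 degrees from the slot's middle. Anticlockwise is blocked.
- spacer: Brass spacer ring, outside 44 mm, bore 26 mm, 16 mm high, about 0.13 kg. Origin: on its axis at the underside, z up. Lies on the bench at the start; belongs on the flange (origin 22 mm above the bench).
- gear: Steel spur gear, 72 mm across the teeth and 12 mm thick there, with a round hub 44 mm across standing 12 mm above its teeth (24 mm high in all), bore 26 mm, about 0.4 kg. Origin: on its axis at the underside, z up (hub side). Lies hub up on the bench; belongs on the spacer (origin 38 mm above the bench, hub's top at 62 mm).
- cap: Bayonet cap, 0.2 kg: red skirt 44 mm across, 29 mm high, above it a black fluted round knob 34 mm across (29 to 47 mm). Origin: on its axis at the red skirt's lower rim; z up; x along its two pins, marked by a white line on the knob's top. Bore 26 mm, open below, 26 mm deep. A sprung ring under it holds the origin 9 mm above the bench at the start.
- cap_pins (a point): Middle between the cap's two inward pins, on its axis 8 mm above the red rim. Square steel pins 4 mm wide and thick, at +x and -x, reaching to 8 mm from the axis. Cap origin about 81 mm up: pins lie on top of the lugs. When they find the slots the cap goes down freely to 71 mm, where its sprung ring meets the gear's hub.
- cap_ring (a point): Underside of the cap's sprung ring (29 to 41 mm across, 9 mm below the red rim at rest; it yields 9 mm: 4 N starts it, 12 N is fully in). Cap origin below 66.5 mm: pins are under the lips (ring fully in at 62 mm). Turn clockwise about 51 degrees (0.89 rad) from the slots, let go: it springs up to 68.5 mm, locked. Unlocked it returns to 71 mm.
- thin_ring: Thin dark steel ring, 44 mm across, 8 mm high: not used, leave it. Origin at its underside.
- pinion: Small brass pinion, 36 mm across, 14 mm high: leave it. Origin at its underside.
- caliper: Digital caliper, 230 mm long along its y axis, lying flat: leave it. Origin under the middle of its beam.
- screwdriver: Screwdriver with a yellow handle, 170 mm long along its x axis: leave it. Origin at its middle, on the bench.
- oil_bottle: White oil bottle with a red cap, 44 mm across, 110 mm high: leave it. Origin at its foot.
- v_block: Steel V-block, 70 x 50 mm, 58 mm high: leave it. Origin at its underside.

How it is judged:
By the outcome, as a careful person would: the job done as asked, in the order asked, and still so for the second after the job is handed in, with the robot touching nothing.
It also fails if it takes over 72 s, if anything falls off the work surface, if the arm or the gripper's body presses on something with over 40 N, if the wrist force passes 120 N, or if a joint passes its speed limit or range.

## Robot

A 7-joint arm with a two-finger parallel gripper is mounted at the origin on the work surface. World frame = base frame: x ahead of the robot, y to its left, z up, the work surface at z = 0. Lengths are in m, angles in rad, forces in N, time in s.
With the tool pointing down it reaches from about 0.35 to 0.9 m from the base axis. Payload 8.1 kg.
Tool frame: the origin (TCP) lies at the very end of the fingers, on their centre line; the grasp point (between the pads) lies 19 mm behind it; z points along the fingers, y is the direction in which the jaws open and shut (so a half turn about z gives the same grasp; the last joint's range is limited). The gripper opens to 85 mm and grips with 20 to 120 N. Pads are 22 mm wide; open, the fingers measure 114 mm over their backs; the gripper's body (76 mm by 85 mm) begins 54 mm behind the grasp point. The pads swing forward as they close: fully open they stand 13 mm farther back than shut.
Start: joints at [-1.335, 0.434, 0.025, 1.573, -0.012, 1.134, -0.075], TCP at [0.208, 0.589, 0.231] pointing down, gripper open.
Joint ranges: [-2.62, 2.62], [-0.44, 2.09], [-1.27, 1.32], [0.08, 2.57], [-1.32, 4.46], [0.12, 2], [-2.74, 2.74]. Speed limits (rad/s): [2.22, 2.22, 3.01, 3.01, 3.14, 3.14, 3.14].

## Interface

Orientations are given as [roll, pitch, yaw] about the fixed x, y, z axes, in that order (R = Rz(yaw) Ry(pitch) Rx(roll)).
In Python, from rig import robot, vision gives the robot as it stands.
- The arm moves only by the shell command python3 -m creep 'ROWS' [OPENING]. ROWS is JSON, a list that holds one entry, the list of rows, each a list of 4 numbers: the shift along the world's x, y, z each as a share of 0.02 m, from -1 to 1, then the turn about the world's z as a share of 5 degrees, from -1 to 1. A call has 1 to 20 rows; each row shifts and turns the commanded pose from where the row before left it; what a row does not reach is not made up. A row lasts 1/10 s, in which the tool goes at most 50 mm and 8.59 degrees, less where a joint would pass 70% of its speed; a pose out of reach is approached as far as the arm can. A call with a number of a shift or a turn outside -1 to 1 is refused whole. A call with a gripper value outside its range is refused whole. OPENING is the closure, from 0 (fully open) to 1 (shut), set as the call begins (- or left out, the last holds). The fingers move at their own pace and stop on an object; the grip force is fixed at half the most. Time passes only in rows, so rows that do not move let the fingers close. It gives the time, the measured TCP pose, the force and the opening at its end, in the units of the state.
- robot.state(): the state, without advancing time (a new reading comes with each control period).
- vision.snapshot(name): name is "side" or "top"; returns (picture, depth): 400x640x3 uint8, red, green, blue; 400x640 float32, m along the optical axis (not along the pixel's ray), 0 where there is no reading.
- vision.camera_params(name): a dict with "intrinsics" (3x3 intrinsics, pixels), "dist" ([k1, k2, p1, p2, k3] as OpenCV has them; the pictures are not rectified), "T" (4x4, takes a point from camera to world coordinates). Camera axes: x right, y up, looking along -z (the intrinsics and any distortion apply to the point x, -y, -z); pixel columns grow to the right and rows downward; lengths in m; the calibration is good to about 2 mm. A picture is of the moment at which its call begins. camera_params takes no time and is no camera call.
- robot.sign_off(): hands the job in, once; it reports no verdict.
The state is a dict: "time": time; "q": joint angles; "qvel": joint speeds; "effort": joint torques, N m; "tool_pos": TCP position; "tool_rot": TCP orientation; "wrist_force": force on the tool from outside, world axes, zero at the start; "ft_torque": the same for the moment, N m; "gripper_width": opening from 0.0 (shut) to 1.0 (fully open).
Only numpy, scipy, OpenCV 4.12 (cv2) and the standard library are available. Lean on these libraries where they do the work, as an engineer would, in place of code of your own. Each camera call takes 0.05 s, during which the arm holds its last target.

## Working session

There is one attempt and no reset: what is moved stays moved. The work goes in short steps, Python scripts to look and compute and a shell command to move; the robot and the scene stay as the last step left them, time stands still between calls to the robot, and variables do not carry over. Pictures are saved under pics/ and viewed, and the job is handed in when it is done.

```bash
ls; mkdir -p pics; cat > h.py <<'E'
import numpy as np, cv2
from rig import robot, vision
def snap(n,fn=None):
    p,d=vision.snapshot(n)
    if fn: cv2.imwrite('pics/'+fn,p[:,:,::-1])
    return p,d
def ray(n,uv):
    c=vision.camera_params(n);K=np.array(c['intrinsics'],float);D=np.array(c['dist'],float);T=np.array(c['T'])
    u=cv2.undistortPoints(np.array(uv,float).reshape(-1,1,2),K,D).reshape(-1,2)
    d=np.c_[u[:,0],-u[:,1],-np.ones(len(u))]
    return T[:3,3],d@T[:3,:3].T
def onplane(n,uv,z):
    o,d=ray(n,uv); s=(z-o[2])/d[:,2]; return o+d*s[:,None]
def proj(n,P):
    c=vision.camera_params(n);K=np.array(c['intrinsics'],float);D=np.array(c['dist'],float);T=np.array(c['T'])
    p=(np.atleast_2d(P)-T[:3,3])@T[:3,:3]; p=p*[1,-1,-1]
    return cv2.projectPoints(p,np.zeros(3),np.zeros(3),K,D)[0].reshape(-1,2)
def cloud(n,d):
    v,u=np.mgrid[0:400,0:640]; o,r=ray(n,np.c_[u.ravel(),v.ravel()])
    return (o+r*d.ravel()[:,None]).reshape(400,640,3)
E
python3 - <<'E'
from h import *
for n in('side','top'):
    p,d=snap(n,n+'0.png'); np.savez(n+'0.npz',p=p,d=d); c=vision.camera_params(n); print(n,c['dist'],np.round(c['T'],3).tolist(),np.round(c['intrinsics'],1).tolist())
s=robot.state(); print({k:np.round(v,3).tolist() for k,v in s.items()})
E
```

```text
pics
side [-0.01759131  0.          0.          0.          0.        ] [[0.872, 0.363, -0.329, 0.318], [-0.489, 0.616, -0.617, -0.574], [-0.021, 0.699, 0.715, 0.665], [0.0, 0.0, 0.0, 1.0]] [[367.6, 0.0, 326.5], [0.0, 367.6, 198.6], [0.0, 0.0, 1.0]]
top [0.02531587 0.         0.         0.         0.        ] [[0.018, 0.983, -0.182, 0.322], [-1.0, 0.022, 0.021, -0.052], [0.025, 0.181, 0.983, 1.427], [0.0, 0.0, 0.0, 1.0]] [[477.9, 0.0, 317.3], [0.0, 477.9, 206.8], [0.0, 0.0, 1.0]]
{'time': 0.1, 'q': [-1.335, 0.435, 0.025, 1.574, -0.012, 1.134, -0.075], 'qvel': [0.001, -0.003, 0.001, -0.002, 0.001, 0.0, -0.001], 'effort': [0.003, -67.174, 1.028, -31.691, 0.016, 0.007, -0.0], 'tool_pos': [0.208, 0.589, 0.231], 'tool_rot': [-3.14, 0.0, 2.803], 'wrist_force': [0.718, -0.174, -1.106], 'ft_torque': [-0.025, -0.027, 0.026], 'gripper_width': 1.0}
```

View pics/side0.png

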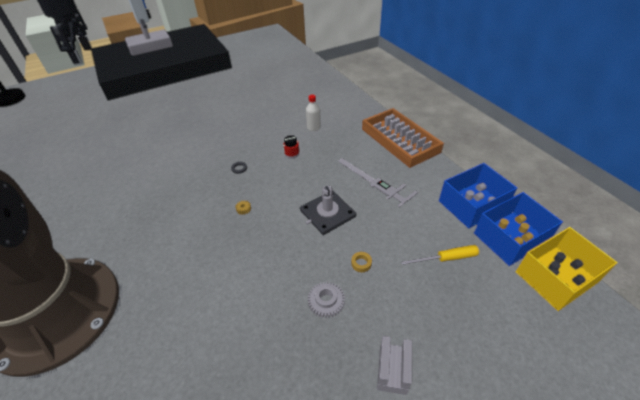

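View pics/top0.png

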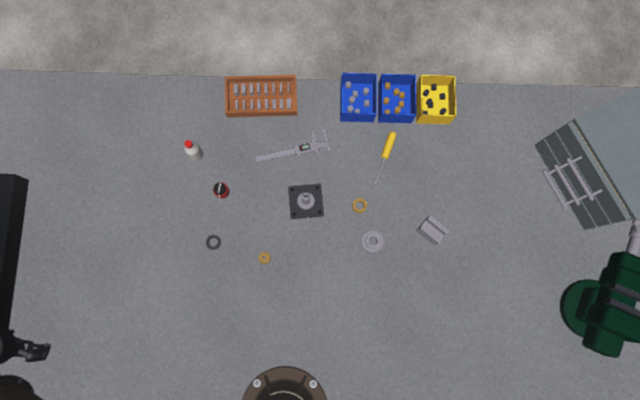

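```bash
python3 - <<'E'
from h import *
for n in('top','side'):
    print(n,proj(n,[[0,0,0],[.208,.589,.231],[.5,0,0],[.5,.3,0]]).round(0).tolist())
    f=np.load(n+'0.npz');d=f['d'];X=cloud(n,d)
    pts={'top':[(305,185),(306,201),(360,199),(373,241),(222,190),(213,237),(330,250),(35,350)],'side':[(320,228),(327,192),(361,255),(325,298),(290,137),(66,20)]}[n]
    for u,v in pts: print((u,v),X[v,u].round(3),d[v,u])
    p=f['p']
    c=(slice(170,270),slice(190,400)) if n=='top' else (slice(120,330),slice(220,400))
    cv2.imwrite('pics/z_%s.png'%n,cv2.resize(p[c][:,:,::-1],None,fx=3.6 if n=='top' else 2.8,fy=3.6 if n=='top' else 2.8,interpolation=cv2.INTER_CUBIC))
E
```

```text
top [[284.0, 412.0], [33.0, 340.0], [289.0, 234.0], [189.0, 232.0]]
(305, 185) [ 0.649 -0.044  0.016] 1.4463974
(306, 201) [ 0.59  -0.048  0.064] 1.3888168
(360, 199) [ 0.609 -0.21   0.018] 1.4407657
(373, 241) [ 0.486 -0.252 -0.002] 1.439485
(222, 190) [0.618 0.197 0.06 ] 1.3925582
(213, 237) [0.486 0.225 0.008] 1.4193735
(330, 250) [ 0.456 -0.123  0.   ] 1.4286157
(35, 350) [0.198 0.524 0.339] 1.0349197
side [[54.0, 312.0], [86.0, 61.0], [282.0, 217.0], [240.0, 151.0]]
(320, 228) [ 0.558 -0.088  0.015] 0.8438521
(327, 192) [ 0.595 -0.056  0.085] 0.8253006
(361, 255) [ 0.599 -0.197  0.012] 0.79175496
(325, 298) [ 0.484 -0.243  0.003] 0.7324524
(290, 137) [0.627 0.212 0.056] 1.0218455
(66, 20) [0.211 0.564 0.347] 0.8948121
```

View pics/z_top.png

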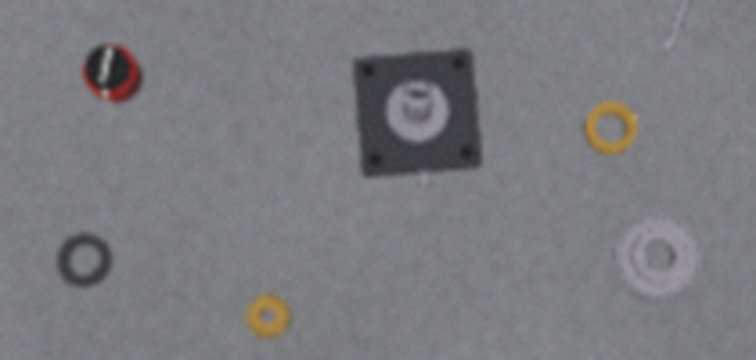

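View pics/z_side.png

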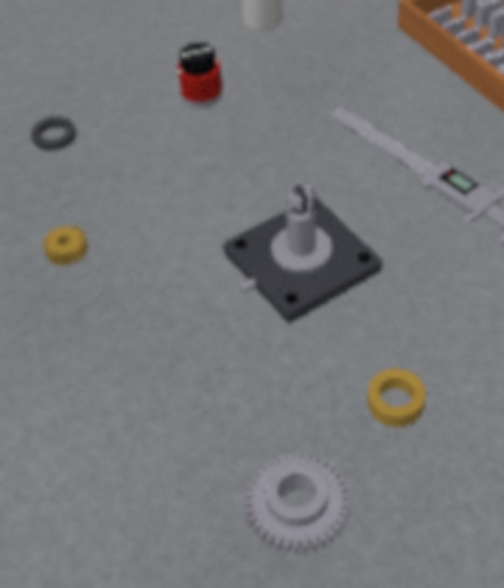

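```bash
python3 - <<'E'
from h import *
a=np.load('top0.npz')['p'][185:220,285:330]; b=np.load('side0.npz')['p'][180:225,305:350]
a=cv2.resize(a,(560,440),interpolation=cv2.INTER_CUBIC)[:,:380]
A=cv2.resize(np.load('top0.npz')['p'][188:216,292:320],(400,400),interpolation=cv2.INTER_CUBIC)
B=cv2.resize(np.load('side0.npz')['p'][182:217,309:344],(400,400),interpolation=cv2.INTER_CUBIC)
cv2.imwrite('pics/zz.png',np.hstack([A,B])[:,:,::-1])
# masks
for n in('top','side'):
    f=np.load(n+'0.npz');p=f['p'];h=cv2.cvtColor(p,cv2.COLOR_RGB2HSV)
    def comps(m,name,lo=15,hi=5000):
        k,l,s,c=cv2.connectedComponentsWithStats(m.astype(np.uint8))
        for i in range(1,k):
            if lo<s[i,4]<hi: print(n,name,s[i].tolist(),c[i].round(1).tolist())
    comps((h[...,0]>14)&(h[...,0]<26)&(h[...,1]>120)&(h[...,2]>80),'brass')
    comps(((h[...,0]<8)|(h[...,0]>172))&(h[...,1]>140)&(h[...,2]>70),'red')
    comps((h[...,2]<75),'dark')
    roi=p[225:258,355:392] if n=='top' else p[275:322,302:350]
    print(roi.mean(2).astype(int)[::8,::6])
E
```

```text
top brass [417, 75, 39, 49, 1303] [435.8, 99.2]
top brass [386, 83, 4, 6, 20] [387.4, 85.2]
top brass [394, 89, 5, 6, 22] [396.0, 91.5]
top brass [400, 93, 4, 5, 19] [401.4, 94.9]
top brass [384, 98, 4, 5, 17] [385.7, 100.3]
top brass [395, 102, 8, 11, 42] [398.7, 106.9]
top brass [381, 132, 15, 27, 205] [388.4, 144.7]
top brass [353, 199, 13, 13, 78] [359.2, 205.1]
top brass [259, 253, 11, 10, 68] [264.2, 257.5]
top red [185, 140, 7, 8, 43] [188.1, 143.6]
top red [221, 185, 7, 13, 34] [224.6, 192.3]
top dark [432, 85, 4, 5, 19] [433.4, 86.9]
top dark [424, 90, 4, 6, 18] [425.6, 92.5]
top dark [440, 94, 4, 5, 18] [441.7, 96.0]
top dark [427, 99, 5, 8, 31] [429.3, 102.7]
top dark [440, 109, 5, 5, 18] [442.3, 111.0]
top dark [558, 125, 67, 97, 923] [592.9, 178.2]
top dark [546, 133, 22, 31, 174] [556.5, 146.1]
top dark [536, 140, 19, 26, 119] [543.6, 150.5]
top dark [564, 166, 22, 30, 131] [575.1, 181.6]
top dark [553, 173, 19, 27, 86] [562.7, 187.3]
top dark [0, 174, 51, 190, 3943] [12.5, 265.5]
top dark [214, 183, 12, 12, 80] [219.5, 188.6]
top dark [289, 184, 34, 35, 701] [305.5, 20
[... 1085 characters left out ...]
 29, 50, 308] [12.5, 32.5]
side dark [146, 10, 5, 8, 22] [148.0, 13.5]
side dark [141, 20, 6, 9, 22] [143.5, 24.0]
side dark [0, 41, 25, 42, 307] [10.7, 63.5]
side dark [0, 82, 26, 25, 407] [10.1, 95.8]
side dark [284, 138, 13, 9, 79] [290.7, 142.3]
side dark [232, 163, 15, 10, 77] [238.8, 167.6]
side dark [300, 192, 56, 43, 922] [327.9, 215.1]
side dark [549, 253, 16, 21, 146] [556.6, 262.3]
side dark [571, 260, 11, 8, 60] [576.3, 263.5]
side dark [573, 276, 11, 8, 65] [578.4, 279.4]
[[125 122 125 126 126 121 124 126]
 [124 125 123 136 136 128 126 121]
 [125 121 147 117 101 144 141 129]
 [124 127 141 135 119 143 145 127]
 [122 117 142 138 110 140 130 119]
 [120 121 117 103 107 101 120 124]]
```

View pics/zz.png

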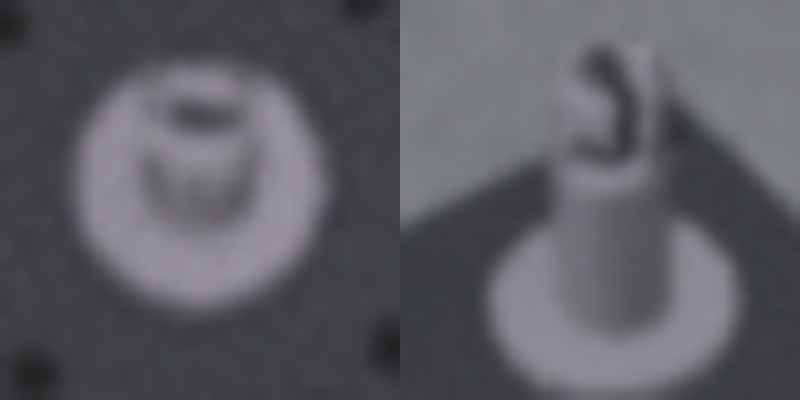

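```bash
cat > m.py <<'E'
from h import *
def tri(a,b):
    (o1,d1),(o2,d2)=ray('top',[a]),ray('side',[b]);d1=d1[0]/np.linalg.norm(d1);d2=d2[0]/np.linalg.norm(d2)
    s=np.linalg.lstsq(np.c_[d1,-d2],o2-o1,rcond=None)[0]; p,q=o1+s[0]*d1,o2+s[1]*d2
    return (p+q)/2,np.linalg.norm(p-q)
def hullc(m,box,k=3):
    x0,y0,x1,y1=box; r=cv2.resize(m[y0:y1,x0:x1],None,fx=8,fy=8,interpolation=cv2.INTER_CUBIC)
    r=(r>0.5).astype(np.uint8)
    cs,_=cv2.findContours(r,cv2.RETR_EXTERNAL,cv2.CHAIN_APPROX_NONE); c=max(cs,key=cv2.contourArea)
    h=cv2.convexHull(c); M=cv2.moments(h); f=lambda P:(np.array(P)+.5)/8-.5+[x0,y0]
    return f([M['m10']/M['m00'],M['m01']/M['m00']]),f(h[:,0]),cv2.contourArea(h)/64
E
python3 - <<'E'
from m import *
I={n:np.load(n+'0.npz') for n in('top','side')}
sat=lambda n:I[n]['p'].astype(np.float32)
def S(n):  # R-B
    p=sat(n); return np.clip((p[...,0]-p[...,2]-5)/ (90.),0,1)
def red(n): p=sat(n); return np.clip((p[...,0]-p[...,1])/80,0,1)
def dark(n): return np.clip((125-sat(n).mean(2))/70,0,1)
def lav(n): p=sat(n); return np.clip(((p[...,0]+p[...,2])/2-p[...,1]-0)/14,0,1)
out={}
for name,fn,bt,bs in [('spacer',S,(348,193,372,218),(345,245,378,278)),('mandrel',dark,(283,178,328,224),(295,190,360,236)),
   ('gear',lav,(355,223,392,260),(302,275,350,322)),('cap',lambda n:np.maximum(red(n),dark(n)),(208,178,236,204),(278,130,304,162))]:
    a=hullc(fn('top'),bt);b=hullc(fn('side'),bs);p,e=tri(a[0],b[0]);print(name,a[0].round(2),b[0].round(2),a[2],b[2],p.round(4),'gap',e.round(4)); out[name]=(a,b)
for n,i in(('top',0),('side',1)):
    ap=cv2.minAreaRect(out['mandrel'][i][1].astype(np.float32)) if n=='top' else None
    h=out['mandrel'][i][1].astype(np.float32)
    q=cv2.approxPolyDP(h.reshape(-1,1,2),3,True)[:,0];W=onplane(n,q,.016);print(n,q.round(1).tolist(),W.round(4).tolist())
for n in I:
    X=cloud(n,I[n]['d'])
    for nm,c,r in[('gear',(.486,-.252),.05),('cap',(.615,.2),.04),('spacer',(.6,-.205),.035),('post',(.595,-.05),.03)]:
        q=X.reshape(-1,3);q=q[(np.hypot(q[:,0]-c[0],q[:,1]-c[1])<r)&(q[:,2]<.12)];zs=np.sort(q[:,2]);print(n,nm,len(q),zs[-12:].round(3))
E
```

```text
spacer [359.29 205.  ] [361.01 261.21] 161.890625 327.5859375 [ 0.5919 -0.209   0.0097] gap 0.0014
mandrel [305.5  200.98] [327.59 212.16] 1092.9140625 1441.296875 [ 0.6016 -0.0462  0.0051] gap 0.0011
gear [371.97 241.  ] [320.94 302.08] 345.5703125 0.7109375 [ 0.479  -0.2472  0.0021] gap 0.0121
cap [220.87 189.93] [291.17 147.19] 199.75 259.53125 [0.6259 0.207  0.0247] gap 0.0004
top [[319.79998779296875, 183.89999389648438], [322.79998779296875, 215.1999969482422], [291.29998779296875, 218.39999389648438], [288.29998779296875, 186.39999389648438]] [[0.6536, -0.0885, 0.016], [0.5579, -0.0992, 0.016], [0.5459, -0.0052, 0.016], [0.6436, 0.0066, 0.016]]
side [[332.29998779296875, 190.1999969482422], [355.8999938964844, 215.39999389648438], [322.6000061035156, 234.8000030517578], [299.29998779296875, 207.60000610351562]] [[0.6435, 0.0044, 0.016], [0.649, -0.0977, 0.016], [0.5528, -0.1091, 0.016], [0.5448, -0.0071, 0.016]]
top gear 863 [0.029 0.03  0.03  0.031 0.031 0.031 0.031 0.031 0.032 0.032 0.032 0.033]
top cap 553 [0.061 0.061 0.061 0.062 0.062 0.062 0.062 0.063 0.063 0.063 0.064 0.065]
top spacer 402 [0.021 0.022 0.022 0.022 0.022 0.022 0.023 0.024 0.024 0.024 0.024 0.026]
top post 316 [0.092 0.092 0.092 0.092 0.093 0.093 0.093 0.094 0.094 0.095 0.097 0.098]
side gear 1812 [0.026 0.026 0.026 0.026 0.026 0.026 0.026 0.027 0.027 0.027 0.027 0.027]
side cap 568 [0.058 0.058 0.058 0.058 0.058 0.058 0.058 0.059 0.059 0.059 0.059 0.059]
side spacer 685 [0.018 0.018 0.018 0.018 0.019 0.019 0.019 0.019 0.019 0.019 0.019 0.02 ]
side post 563 [0.089 0.089 0.089 0.089 0.09  0.09  0.09  0.09  0.09  0.09  0.09  0.091]
```

```bash
python3 - <<'E'
from m import *
I={n:np.load(n+'0.npz') for n in('top','side')}
X={n:cloud(n,I[n]['d']) for n in I}
# flange: bright mask
for n,box in(('top',(294,190,318,212)),('side',(314,196,342,220))):
    g=I[n]['p'].astype(np.float32).mean(2); m=np.clip((g-75)/60,0,1)
    x0,y0,x1,y1=box; c,h,a=hullc(m,box)
    if n=='side': hh=h[h[:,1]>206]
    else: hh=h[h[:,1]>197]
    e=cv2.fitEllipse(hh.astype(np.float32).reshape(-1,1,2)); print(n,'flange hull',c.round(2),'ellipse',np.round(e[0],2),np.round(e[1],2),onplane(n,[e[0]],.022).round(4), 'area',a)
print('post tip tri',tri((306,194.65),(327.5,187.5)), [onplane('top',[(306,194.65)],.088).round(4),onplane('side',[(327.5,187.5)],.088).round(4)])
# depth tops
for nm,c,r,zt in[('gear',(.486,-.252),.05,.024),('cap',(.615,.2),.04,.056),('spacer',(.6,-.205),.035,.016),('post',(.595,-.05),.03,.088)]:
  for n in I:
    q=X[n]; b=.003 if n=='side' else .006
    m=(np.hypot(q[...,0]-c[0],q[...,1]-c[1])<r)&(abs(q[...,2]-zt-(.0025 if n=='side' else .005))<b)
    k,l,s,cc=cv2.connectedComponentsWithStats(m.astype(np.uint8)); i=1+np.argmax(s[1:,4])
    v,u=np.nonzero(l==i); h=cv2.convexHull(np.c_[u,v].astype(np.float32)); M=cv2.moments(h); uv=(M['m10']/M['m00'],M['m01']/M['m00'])
    ext=onplane(n,h[:,0],zt); 
    mid=(ext.max(0)+ext.min(0))/2
    print(nm,n,s[i].tolist(),np.round(uv,2),onplane(n,[uv],zt)[0].round(4),'mid',mid.round(4),'size',(ext.max(0)-ext.min(0)).round(3))
a=hullc(np.clip(((lambda p:(p[...,0]+p[...,2])/2-p[...,1])(I['top']['p'].astype(np.float32)))/14,0,1),(355,223,392,260))[0]
print('gear colour top on .008',onplane('top',[a],.008).round(4))
print('side views: spacer',onplane('side',[(361.01,261.21)],.008),'top',onplane('top',[(359.29,205)],.008), 'cap',onplane('top',[(220.87,189.93)],.03),onplane('side',[(291.17,147.19)],.03))
# cap white line
for n,box in(('top',(208,178,236,204)),('side',(280,130,304,150))):
    p=I[n]['p'].astype(int); x0,y0,x1,y1=box; r=p[y0:y1,x0:x1]; 
    print(n); print(r.min(2)[2:22,2:26])
E
```

```text
top flange hull [305.48 200.39] ellipse [305.46 200.29] [17.14 17.32] [[ 0.6009 -0.0462  0.022 ]] area 228.109375
side flange hull [327.03 206.36] ellipse [327.25 207.91] [16.8  21.58] [[ 0.5998 -0.0472  0.022 ]] area 336.484375
post tip tri (array([ 0.60312994, -0.04733755,  0.08857145]), np.float64(0.0022283164311607097)) [array([[ 0.6043, -0.0477,  0.088 ]]), array([[ 0.6023, -0.0467,  0.088 ]])]
gear top [366, 233, 15, 15, 96] [372.79 240.14] [ 0.4851 -0.2479  0.024 ] mid [ 0.4855 -0.2485  0.024 ] size [0.042 0.042 0.   ]
gear side [315, 285, 22, 21, 168] [325.53 295.07] [ 0.4827 -0.2486  0.024 ] mid [ 0.4832 -0.2485  0.024 ] size [0.043 0.044 0.   ]
cap top [214, 182, 12, 12, 85] [219.5  187.49] [0.6265 0.2055 0.056 ] mid [0.6266 0.2055 0.056 ] size [0.033 0.032 0.   ]
cap side [285, 135, 12, 8, 69] [290.26 138.45] [0.6253 0.2057 0.056 ] mid [0.6248 0.2053 0.056 ] size [0.03  0.036 0.   ]
spacer top [353, 198, 14, 14, 88] [359.58 204.42] [ 0.5932 -0.2094  0.016 ] mid [ 0.593  -0.2092  0.016 ] size [0.04  0.039 0.   ]
spacer side [351, 252, 21, 17, 137] [361.2  259.86] [ 0.5908 -
[... 3563 characters left out ...]
7  11   7  12  35  70  94 120
  126 123 120 121]
 [116  84  45  18   9   7  12  12   9  12  12   9  11   7  18  44  79 116
  125 123 123 119]
 [119  95  66  36  11  10  13  15   8  11   6   8   8  14  17  27  70 114
  125 123 120 120]
 [127 123  94  51  21   8  15   8   8  10   8   9  14  16  21  23  63 112
  123 121 120 120]
 [122 108  75  38  22  16  17  10  15  15  16  18  13  18  20  24  61 108
  123 122 119 121]
 [121 102  58  26  20  20  19  21  15  18  21  24  17  16  17  18  52 100
  122 123 121 121]
 [124 115  63  25  20  21  18  20  19  17  21  16  15  17  14  16  47  92
  120 123 123 123]
 [125 120  70  27  18  19  19  14  17  11   8  18  13  17  14  14  41  86
  120 125 125 123]]
```

```bash
python3 - <<'E'
from m import *
I={n:np.load(n+'0.npz') for n in('top','side')}
def line(n,box,f,z):
    x0,y0,x1,y1=box; r=I[n]['p'].astype(float).mean(2)[y0:y1,x0:x1]; w=np.clip(f(r),0,None)
    v,u=np.mgrid[y0:y1,x0:x1]; W=onplane(n,np.c_[u.ravel(),v.ravel()],z)[:,:2]; w=w.ravel()
    c=(W*w[:,None]).sum(0)/w.sum(); C=np.einsum('i,ij,ik',w,W-c,W-c)/w.sum(); e,V=np.linalg.eigh(C)
    print(n,c.round(4),np.sqrt(e).round(4),np.degrees(np.arctan2(V[1,1],V[0,1]))%180)
line('top',(217,184,222,192),lambda r:r-70,.056)
line('side',(284,136,294,140),lambda r:r-60,.056)
g=I['top']['p'].mean(2).astype(int); print(g[190:203,298:314])
line('top',(302,193,310,199),lambda r:110-r,.086)
s=I['side']['p'].mean(2).astype(int); print(s[182:200,319:336])
print(proj('side',[[.601,-.047,.088],[.601,-.047,.0765],[.601,-.047,.022]]),proj('top',[[.601,-.047,.088],[.601,-.047,.076]]))
E
```

```text
top [0.627  0.2069] [0.0019 0.0068] 170.2449248588225
side [0.621  0.2121] [0.0048 0.0087] 148.82615016062925
[[ 65  65  64  65  66  66  66  62  64  66  64  66  66  66  64  65]
 [ 64  64  65  67  68  68  65  66  69  69  69  64  66  67  66  65]
 [ 65  65  67  74  86  87  98  95  99  95  87  79  73  69  62  66]
 [ 67  70  84 101 105 116 130 132 134 130 111 103 103  85  69  66]
 [ 68  91 119 128 121 125 126 128 134 136 126 122 129 122  89  66]
 [ 84 117 139 136 119 116  94  89  96 103 108 124 141 144 116  77]
 [106 135 145 141 131 119  94  82  80  87 100 124 141 148 135  95]
 [128 142 146 143 141 139 126 119 117 120 123 126 137 149 146 119]
 [138 145 143 137 129 136 144 144 144 141 133 118 131 148 148 133]
 [140 144 145 131 110 122 136 139 138 136 121 111 129 145 149 141]
 [139 146 142 131 106 109 124 120 122 121 109 107 136 146 150 143]
 [142 142 142 134 112 107 114 108 110 108  95 107 138 150 149 142]
 [139 145 144 140 122 111 111 106 102  99  96 117 144 151 150 138]]
top [ 0.6023 -0.0467] [0.0024 0.0042] 88.79614134163505
[[122 123 124 126 123 122 122 122 125 123 122 124 125 124 124 
[... 663 characters left out ...]
19 124 127 128 124 104  67  75 105  90  67  63  77 103]
 [123 125 123 119 122 117 117 117  96  62  75 104  87  63  53  64  81]
 [122 121 118 117 114  99  94  98  90  62  73  98  82  64  56  59  65]
 [117 113 103 108 106  96  87  81  76  70  88 101  83  76  66  62  65]
 [ 96  85  85 101 114 118 114 104  99 106 118 113  90  77  66  62  62]
 [ 72  64  70  96 120 132 134 132 129 127 126 111  91  74  63  60  62]
 [ 62  61  68  89 114 126 129 130 126 120 112  98  85  72  64  62  62]
 [ 62  61  67  88 109 117 117 111 106  99  94  88  82  71  65  61  62]]
[[327.08138998 187.77835   ]
 [327.18124197 191.40461662]
 [327.62900319 207.66705887]] [[305.74355099 195.78716423]
 [305.73958655 196.63478598]]
```

```bash
python3 - <<'E'
from m import *
def az(n,a,b,z):
    W=onplane(n,[a,b],z);d=W[1]-W[0];print(n,W.round(4).tolist(),np.degrees(np.arctan2(d[1],d[0]))%180)
az('side',(326,185.7),(328.3,189.9),.088)
az('side',(325.8,185.5),(328.6,190.5),.088)
I={n:np.load(n+'0.npz')['p'].astype(float).min(2) for n in('top','side')}
L=[]
for r in range(184,192):
    w=np.clip(I['top'][r,215:224]-50,0,None);L.append(((w*np.arange(215,224)).sum()/w.sum(),r))
W=onplane('top',L,.056);v=cv2.fitLine(W[:,:2].astype(np.float32),cv2.DIST_HUBER,0,.01,.01).ravel();print(np.round(L,1).tolist(),v,np.degrees(np.arctan2(v[1],v[0])))
L=[]
for c in range(284,293):
    w=np.clip(I['side'][136:142,c]-50,0,None);L.append((c,(w*np.arange(136,142)).sum()/w.sum()))
W=onplane('side',L,.056);v=cv2.fitLine(W[:,:2].astype(np.float32),cv2.DIST_HUBER,0,.01,.01).ravel();print(np.round(L,1).tolist(),v,np.degrees(np.arctan2(v[1],v[0])))
E
```

```text
side [[0.6022, -0.0398, 0.088], [0.6, -0.0544, 0.088]] 81.31139439508802
side [[0.6021, -0.039, 0.088], [0.5996, -0.0564, 0.088]] 81.74070096506235
[[219.1, 184.0], [219.5, 185.0], [219.2, 186.0], [218.9, 187.0], [218.8, 188.0], [218.7, 189.0], [218.6, 190.0], [218.2, 191.0]] [ 0.9951179  -0.09869319  0.6264504   0.20729326] -5.663923
[[284.0, 137.9], [285.0, 138.1], [286.0, 138.3], [287.0, 138.4], [288.0, 138.2], [289.0, 138.1], [290.0, 138.0], [291.0, 137.9], [292.0, 137.3]] [ 0.9038655  -0.42781666  0.6207738   0.21068439] -25.329079
```

```bash
python3 - <<'E'
from m import *
def az(n,a,b,z):
    W=onplane(n,[a,b],z);d=W[1]-W[0];print(n,W.round(4).tolist(),np.degrees(np.arctan2(d[1],d[0]))%180)
az('top',(219.69,184),(218.0,192),.056)
az('side',(285,139),(293,137.05),.056)
E
```

```text
top [[0.637, 0.2055, 0.056], [0.613, 0.2091, 0.056]] 171.50375793978674
side [[0.6117, 0.2109, 0.056], [0.6347, 0.2076, 0.056]] 171.89339510737392
```

```bash
python3 -m creep '[[[0.48,-1,0,0],[0.48,-1,0,0],[0.48,-1,0,0],[0.48,-1,0,0],[0.48,-1,0,0],[0.48,-1,0,0],[0.48,-1,0,0],[0.48,-1,0,0],[0.48,-1,0,0],[0.48,-1,0,0],[0.48,-1,0,0],[0.48,-1,0,0],[0.48,-1,0,0],[0.48,-1,0,0],[0.48,-1,0,0],[0.48,-1,0,0],[0.48,-1,0,0],[0.48,-1,0,0],[0.48,-1,0,0],[0.48,-1,0,0]]]' 0; python3 -c "
from h import *
print(np.round(robot.state()['q'],2))"
```

```text
time: 2.1
tool_pos: [0.3998, 0.1885, 0.2311]
tool_rot: [-3.141, -0.0, 2.803]
wrist_force: [0.2, 0.7, 0.6]
gripper_width: 1.001
[-0.77  0.13  0.23  2.01 -0.04  1.01  0.71]
```

```bash
python3 -m creep '[[[0.48,-1,-0.38,0],[0.48,-1,-0.38,0],[0.48,-1,-0.38,0],[0.48,-1,-0.38,0],[0.48,-1,-0.38,0],[0.48,-1,-0.38,0],[0.48,-1,-0.38,0],[0.48,-1,-0.38,0],[0.48,-1,-0.38,0],[0.48,-1,-0.38,0],[0.48,-1,-0.38,0],[0.48,-1,-0.38,0],[0.48,-1,-0.38,0],[0.48,-1,-0.38,0],[0.48,-1,-0.38,0],[0.48,-1,-0.38,0],[0.48,-1,-0.38,0],[0.48,-1,-0.38,0],[0.48,-0.9,-0.38,0],[0.48,-0.9,-0.38,0]]]' 0; python3 -c "
from h import *
print(np.round(robot.state()['q'],2)); print(robot.state()['tool_pos'])
snap('side','s1.png')"
```

```text
time: 4.1
tool_pos: [0.5918, -0.2072, 0.0786]
tool_rot: [3.142, -0.001, 2.803]
wrist_force: [0.1, 0.2, -0.2]
gripper_width: 0.999
[ 0.03  0.61  0.33  1.75 -0.26  0.83  1.71]
[ 0.59181877 -0.20723382  0.07857194]
```

View pics/s1.png

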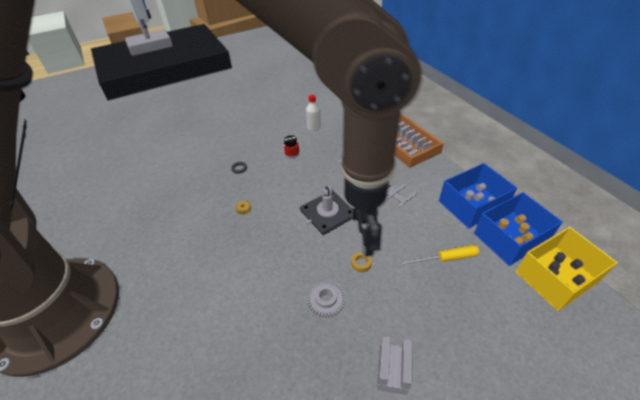

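```bash
python3 -m creep '[[[0,-0.1,-0.7,0],[0,0,-0.7,0],[0,0,-0.7,0],[0,0,-0.7,0],[0,0,-0.7,0],[0,0,-0.25,0],[0,0,0,0]]]' 0;  python3 -m creep '[[[0,0,0,0],[0,0,0,0],[0,0,0,0],[0,0,0,0],[0,0,0,0],[0,0,0,0],[0,0,0,0],[0,0,0,0]]]' 1
```

```text
time: 4.85
tool_pos: [0.5911, -0.2082, 0.0033]
tool_rot: [-3.142, -0.002, 2.803]
wrist_force: [-0.3, -0.2, 0.2]
gripper_width: 1.0
time: 5.65
tool_pos: [0.5922, -0.2087, 0.0055]
tool_rot: [3.141, 0.001, 2.803]
wrist_force: [-2.4, 0.9, 7.7]
gripper_width: 0.482
```

```bash
python3 -m creep '[[[0,0,0.5,0],[0,0,1,0],[0,0,1,0],[0,0,1,0],[0,0,1,0],[0,0,0.8,0],[0,0,0,0]]]'; python3 -m creep '[[[0.05,1,0,0],[0.05,1,0,0],[0.05,1,0,0],[0.05,1,0,0],[0.05,1,0,0],[0.05,1,0,0],[0.05,1,0,0],[0.05,0.9,0,0],[0,0,0,0],[0,0,0,0]]]'; python3 - <<'E'
from m import *
for n in('side','top'):
    p,d=snap(n); np.savez(n+'1.npz',p=p,d=d)
    c=(slice(130,260),slice(250,420)) if n=='side' else (slice(140,250),slice(240,380))
    cv2.imwrite('pics/a_%s.png'%n,cv2.resize(p[c][:,:,::-1],None,fx=4,fy=4,interpolation=cv2.INTER_CUBIC))
s=robot.state();print(s['tool_pos'],s['wrist_force'])
E
```

```text
time: 6.35
tool_pos: [0.5932, -0.2091, 0.1132]
tool_rot: [3.141, 0.004, 2.803]
wrist_force: [-0.6, -1.2, -1.1]
gripper_width: 0.483
time: 7.35
tool_pos: [0.5993, -0.0506, 0.1098]
tool_rot: [-3.141, -0.001, 2.803]
wrist_force: [0.5, -0.3, -0.7]
gripper_width: 0.481
[ 0.59944765 -0.05190992  0.11011492] [-0.93848613 -0.4741803  -1.65363304]
```

View pics/a_side.png

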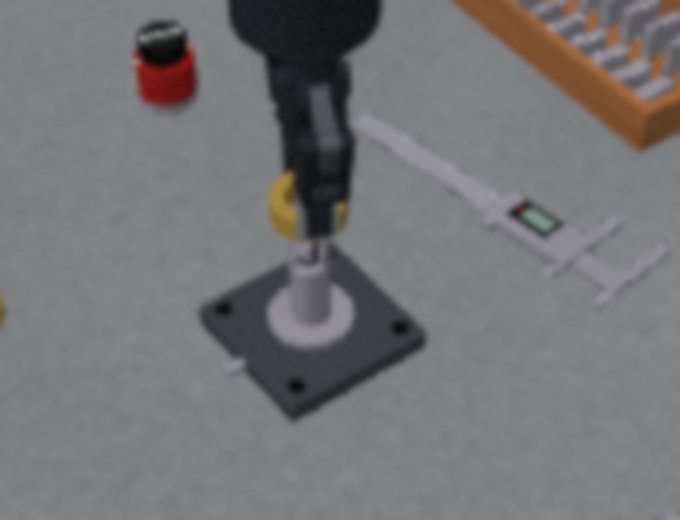

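View pics/a_top.png

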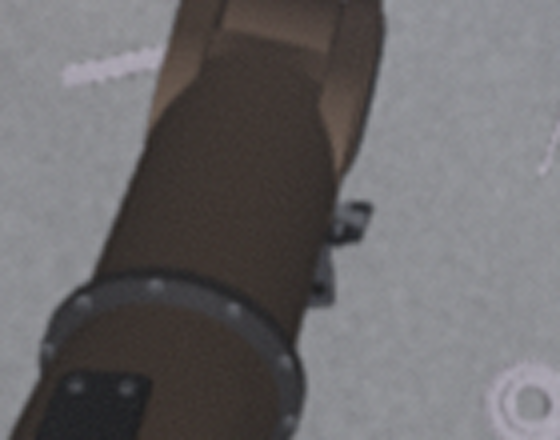

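```bash
python3 - <<'E'
from m import *
p=np.load('side1.npz')['p'].astype(np.float32); m=np.clip((p[...,0]-p[...,2]-5)/90,0,1)
c,h,a=hullc(m,(312,168,342,196)); print(c,a,h.min(0),h.max(0)); print(onplane('side',[c],.1125))
import math
t=np.linspace(0,2*math.pi,60)
for z in (.1045,.1205):
    q=proj('side',np.c_[.5994+.022*np.cos(t),-.0515+.022*np.sin(t),0*t+z]); print(q.min(0),q.max(0))
for i in range(5): print(np.round(robot.state()['tool_pos'],4))
E
```

```text
[320.48384094 180.98085481] 84.265625 [316.9375 172.5625] [323.4375 189.0625]
[[ 0.58701142 -0.04315093  0.1125    ]]
[317.39431177 177.21206234] [337.21470272 190.83357502]
[317.11183853 171.9012047 ] [337.21360224 185.51234013]
[ 0.5994 -0.0519  0.1101]
[ 0.5994 -0.0519  0.1101]
[ 0.5994 -0.0519  0.1101]
[ 0.5994 -0.0519  0.1101]
[ 0.5994 -0.0519  0.1101]
```

```bash
python3 -m creep '[[[0.05,0.2,-0.2,0],[0,0,-0.3,0],[0,0,-0.2,0],[0,0,-0.2,0],[0,0,-0.2,0],[0,0,-0.2,0],[0,0,0,0]]]'; python3 -c "
from h import *
s=robot.state();print(s['tool_pos'],s['wrist_force'],s['ft_torque'])"
```

```text
time: 8.15
tool_pos: [0.6004, -0.0465, 0.0837]
tool_rot: [-3.141, -0.001, 2.803]
wrist_force: [-0.6, -0.6, -1.5]
gripper_width: 0.479
[ 0.60036542 -0.04652028  0.08366526] [-0.58803186 -0.57504665 -1.477554  ] [ 0.01729171 -0.01147603  0.01309421]
```

```bash
python3 -m creep '[[[0,0,-0.4,0],[0,0,-0.4,0],[0,0,-0.4,0],[0,0,-0.4,0],[0,0,-0.4,0],[0,0,-0.3,0],[0,0,-0.2,0],[0,0,0,0]]]'; python3 -m creep '[[[0,0,-0.1,0],[0,0,-0.1,0],[0,0,0,0]]]';
```

```text
time: 8.95
tool_pos: [0.6004, -0.0465, 0.0337]
tool_rot: [-3.141, -0.001, 2.803]
wrist_force: [-0.3, -1.2, -1.7]
gripper_width: 0.482
time: 9.25
tool_pos: [0.6007, -0.0465, 0.0303]
tool_rot: [3.142, -0.0, 2.803]
wrist_force: [0.5, 0.5, -1.2]
gripper_width: 0.483
```

```bash
python3 -m creep '[[[0,0,-0.05,0],[0,0,0,0]]]'; python3 -m creep '[[[0,0,-0.05,0],[0,0,0,0]]]';python3 -m creep '[[[0,0,-0.05,0],[0,0,0,0]]]'
```

```text
time: 9.45
tool_pos: [0.6008, -0.0465, 0.0294]
tool_rot: [3.142, 0.0, 2.803]
wrist_force: [0.6, -0.5, -0.1]
gripper_width: 0.484
time: 9.65
tool_pos: [0.6007, -0.0465, 0.0283]
tool_rot: [3.142, -0.0, 2.803]
wrist_force: [-0.0, 1.0, -2.9]
gripper_width: 0.485
time: 9.85
tool_pos: [0.6009, -0.0465, 0.0275]
tool_rot: [3.141, 0.0, 2.803]
wrist_force: [-1.7, -0.5, 2.1]
gripper_width: 0.483
```

```bash
python3 -m creep '[[[0,0,-0.04,0],[0,0,0,0]]]'
```

```text
time: 10.05
tool_pos: [0.6009, -0.0465, 0.0275]
tool_rot: [3.141, 0.0, 2.803]
wrist_force: [-3.8, 0.9, 11.2]
gripper_width: 0.484
```

```bash
python3 -m creep '[[[0,0,0.04,0],[0,0,0,0],[0,0,0,0],[0,0,0,0],[0,0,0,0],[0,0,0,0]]]' 0;python3 -m creep '[[[0,0,0.2,0],[0,0,1,0],[0,0,1,0],[0,0,1,0],[0,0,1,0],[0,0,1,0],[-0.5,-1,0,0],[-0.5,-1,0,0],[-0.5,-1,0,0],[-0.5,-1,0,0],[-0.5,-1,0,0],[-0.6,-1,0,0],[-0.6,-1,0,0],[-0.6,-1,0,0],[-0.6,-1,0,0],[-0.95,-1,0,0],[0,0,0,0]]]'; python3 - <<'E'
from m import *
p,d=snap('side'); np.savez('side2.npz',p=p,d=d)
cv2.imwrite('pics/b.png',cv2.resize(p[130:330,250:420][:,:,::-1],None,fx=3,fy=3,interpolation=cv2.INTER_CUBIC))
s=robot.state();print(s['tool_pos'])
X=cloud('side',d); q=X[195:225,310:345].reshape(-1,3); q=q[(np.hypot(q[:,0]-.601,q[:,1]+.047)<.03)]
print(np.histogram(q[:,2],np.arange(.01,.1,.004)))
E
```

```text
time: 10.65
tool_pos: [0.6007, -0.0465, 0.0272]
tool_rot: [-3.142, -0.0, 2.803]
wrist_force: [0.2, 0.5, -0.1]
gripper_width: 1.001
time: 12.35
tool_pos: [0.4808, -0.2501, 0.1318]
tool_rot: [-3.14, -0.0, 2.797]
wrist_force: [-0.4, 0.4, 0.9]
gripper_width: 1.001
[ 0.48240172 -0.24827035  0.13174635]
(array([0, 0, 0, 0, 0, 0, 0, 0, 0, 0, 0, 0, 0, 0, 0, 0, 0, 0, 0, 0, 0, 0]), array([0.01 , 0.014, 0.018, 0.022, 0.026, 0.03 , 0.034, 0.038, 0.042,
       0.046, 0.05 , 0.054, 0.058, 0.062, 0.066, 0.07 , 0.074, 0.078,
       0.082, 0.086, 0.09 , 0.094, 0.098]))
```

View pics/b.png

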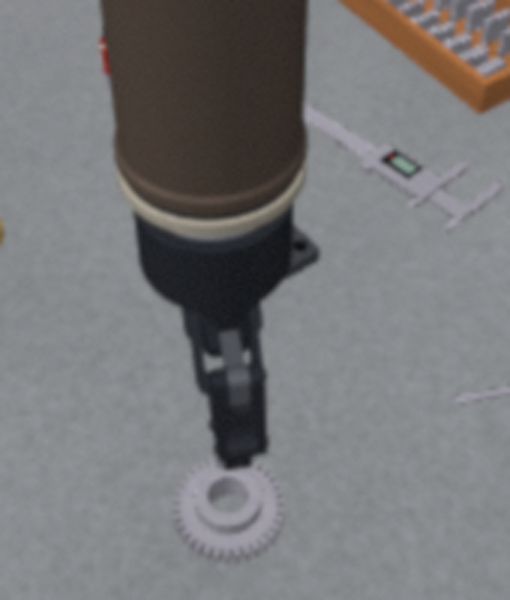

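```bash
python3 -m creep '[[[0.08,0,-1,0],[0,0,-1,0],[0,0,-1,0],[0,0,-1,0],[0,0,-0.8,0],[0,0,-0.6,0],[0,0,-0.25,0],[0,0,0,0]]]' 0;  python3 -m creep '[[[0,0,0,0],[0,0,0,0],[0,0,0,0],[0,0,0,0],[0,0,0,0],[0,0,0,0],[0,0,0,0],[0,0,0,0]]]' 1; python3 - <<'E'
from m import *
for n in('top',):
    p,d=snap(n); np.savez(n+'2.npz',p=p,d=d)
    cv2.imwrite('pics/c.png',cv2.resize(p[150:290,250:420][:,:,::-1],None,fx=4,fy=4,interpolation=cv2.INTER_CUBIC))
s=robot.state();print(s['tool_pos'],s['wrist_force'])
E
```

```text
time: 13.2
tool_pos: [0.4854, -0.2461, 0.018]
tool_rot: [3.141, -0.001, 2.803]
wrist_force: [-0.4, 0.5, 0.5]
gripper_width: 1.0
time: 14.0
tool_pos: [0.4858, -0.247, 0.0196]
tool_rot: [3.141, 0.002, 2.802]
wrist_force: [-2.6, 1.4, 12.1]
gripper_width: 0.463
[ 0.48579908 -0.24698292  0.01963248] [-3.62813321  1.05894668 11.87012491]
```

View pics/c.png

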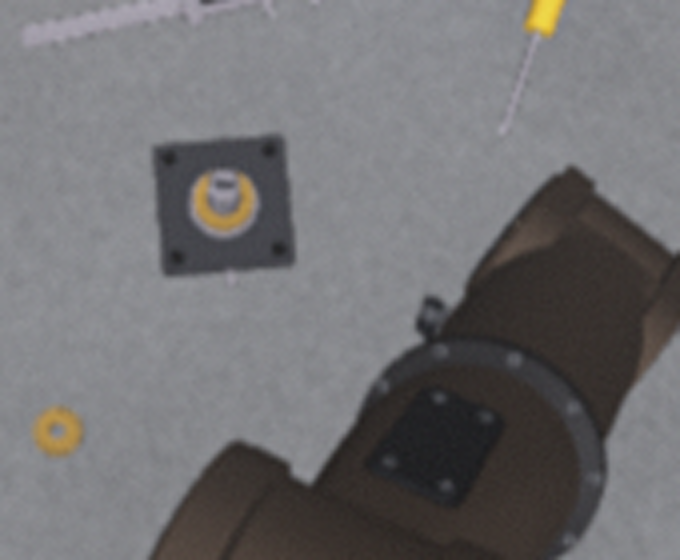

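```bash
python3 -m creep '[[[0,0,0.3,0],[0,0,0.5,0],[0,0,1,0],[0,0,1,0],[0,0,1,0],[0,0,1,0],[0,0,0.6,0],[0,0,0,0]]]'; python3 -c "
from h import *
p,d=snap('side');cv2.imwrite('pics/d.png',cv2.resize(p[210:330,250:420][:,:,::-1],None,fx=4,fy=4,interpolation=cv2.INTER_CUBIC))
np.savez('side3.npz',p=p,d=d);print(robot.state()['tool_pos'])"
```

```text
time: 14.85
tool_pos: [0.4862, -0.2469, 0.128]
tool_rot: [3.141, 0.003, 2.803]
wrist_force: [0.2, 0.1, -4.2]
gripper_width: 0.461
[ 0.4856624  -0.24649916  0.12681252]
```

View pics/d.png

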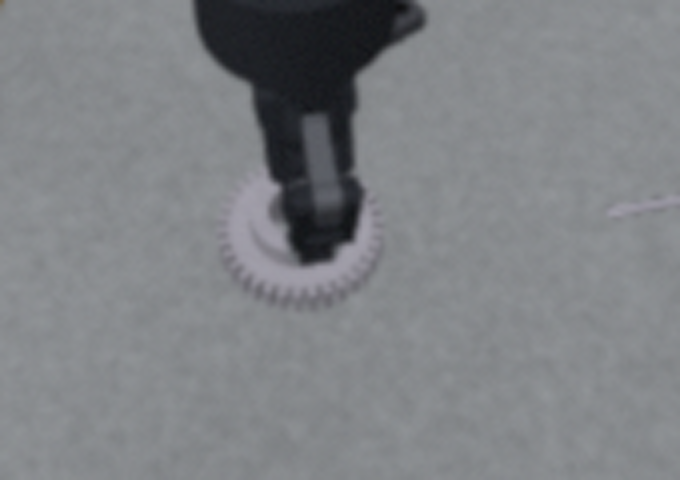

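```bash
python3 - <<'E'
from m import *
f=np.load('side3.npz');p,d=f['p'].astype(np.float32),f['d'];X=cloud('side',d)
q=X[250:290,300:350];g=p[250:290,300:350].mean(2)
r=np.hypot(q[...,0]-.4845,q[...,1]+.246); m=(g>130)&(r<.038)&(q[...,2]>.08)
for lo,hi,nm in((.025,.036,'teeth'),(.012,.021,'hub')):
    P=q[m&(r>lo)&(r<hi)]; P=P[abs(P[:,2]-np.median(P[:,2]))<.004]
    A=np.c_[P[:,0]-.4845,P[:,1]+.246,np.ones(len(P))]; s=np.linalg.lstsq(A,P[:,2],rcond=None)[0]; print(nm,len(P),s.round(3),np.degrees(s[:2]).round(1))
t=np.linspace(0,2*np.pi,90)
for z in(.107,.119):
    e=proj('side',np.c_[.4845+.036*np.cos(t),-.246+.036*np.sin(t),0*t+z]);print(z,e.min(0).round(1),e.max(0).round(1))
E
```

```text
teeth 379 [ 0.006 -0.001  0.12 ] [ 0.3 -0.1]
hub 75 [ 0.072 -0.019  0.133] [ 4.1 -1.1]
0.107 [304.5 253.3] [344.8 287.6]
0.119 [304.1 249.4] [344.9 283.9]
```

```bash
python3 -m creep '[[[0.58,1,0,0],[0.58,1,0,0],[0.58,1,0,0],[0.58,1,0,0],[0.58,1,0,0],[0.58,1,0,0],[0.58,1,0,0],[0.58,1,0,0],[0.58,1,0,0],[0.55,1,0,0],[0,0,0,0],[0,0,0,0],[0,0,0,0]]]'; python3 -c "
from h import *
p,d=snap('side');cv2.imwrite('pics/e.png',cv2.resize(p[140:250,250:420][:,:,::-1],None,fx=4,fy=4,interpolation=cv2.INTER_CUBIC))
print(robot.state()['tool_pos'])"
```

```text
time: 16.2
tool_pos: [0.5998, -0.0474, 0.1254]
tool_rot: [-3.14, -0.002, 2.802]
wrist_force: [0.2, -0.6, -4.2]
gripper_width: 0.463
[ 0.59994086 -0.04766059  0.1257152 ]
```

View pics/e.png

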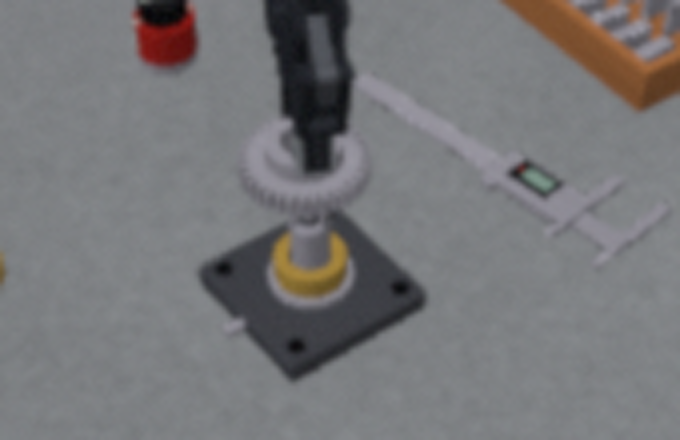

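```bash
python3 -m creep '[[[0.07,0.05,-0.3,0],[0,0,-0.3,0],[0,0,-0.2,0],[0,0,-0.2,0],[0,0,-0.2,0],[0,0,-0.2,0],[0,0,-0.1,0],[0,0,0,0]]]'
```

```text
time: 17.05
tool_pos: [0.6021, -0.0458, 0.096]
tool_rot: [-3.141, -0.0, 2.803]
wrist_force: [0.5, -0.9, -5.1]
gripper_width: 0.464
```

```bash
python3 -m creep '[[[0,0,-0.3,0],[0,0,-0.3,0],[0,0,-0.3,0],[0,0,-0.3,0],[0,0,-0.3,0],[0,0,-0.2,0],[0,0,0,0]]]';python3 -m creep '[[[0,0,-0.1,0],[0,0,0,0]]]';python3 -m creep '[[[0,0,-0.05,0],[0,0,0,0]]]'
```

```text
time: 17.75
tool_pos: [0.6021, -0.0458, 0.0616]
tool_rot: [-3.141, -0.0, 2.803]
wrist_force: [1.1, -3.4, -5.9]
gripper_width: 0.458
time: 17.95
tool_pos: [0.6023, -0.0457, 0.0603]
tool_rot: [-3.141, 0.0, 2.803]
wrist_force: [1.4, -2.8, -5.6]
gripper_width: 0.46
time: 18.15
tool_pos: [0.6023, -0.0457, 0.0595]
tool_rot: [3.142, 0.0, 2.803]
wrist_force: [1.9, -3.3, -4.0]
gripper_width: 0.461
```

```bash
python3 -m creep '[[[0,-0.03,-0.05,0],[0,0,0,0]]]';python3 -m creep '[[[0,0,-0.04,0],[0,0,0,0]]]';python3 -m creep '[[[0,0,-0.03,0],[0,0,0,0]]]'
```

```text
time: 18.35
tool_pos: [0.6021, -0.0459, 0.0583]
tool_rot: [3.141, -0.0, 2.803]
wrist_force: [1.9, -1.9, -2.8]
gripper_width: 0.459
time: 18.55
tool_pos: [0.6023, -0.0459, 0.0578]
tool_rot: [3.141, 0.0, 2.803]
wrist_force: [-0.4, -2.3, 2.2]
gripper_width: 0.461
time: 18.75
tool_pos: [0.6023, -0.0459, 0.0577]
tool_rot: [3.141, 0.0, 2.803]
wrist_force: [-1.7, -0.7, 7.9]
gripper_width: 0.459
```

```bash
python3 -m creep '[[[0,0,0.03,0],[0,0,0,0],[0,0,0,0],[0,0,0,0],[0,0,0,0],[0,0,0,0]]]' 0;python3 -m creep '[[[0,0,0.2,0],[0,0,0.8,0],[0,0,1,0],[0,0,1,0],[0,0,0.8,0],[0.09,1,0,0],[0.09,1,0,0],[0.09,1,0,0],[0.09,1,0,0],[0.09,1,0,0],[0.09,1,0,0],[0.09,1,0,0],[0.09,1,0,0],[0.09,1,0,0],[0.09,1,0,0],[0.09,1,0,0],[0.09,1,0,0],[0.1,0.57,0,0],[0,0,0,0],[0,0,0,0]]]'; python3 - <<'E'
from m import *
for n in('side','top'):
    p,d=snap(n); np.savez(n+'4.npz',p=p,d=d)
    c=(slice(100,240),slice(250,420)) if n=='side' else (slice(140,270),slice(190,360))
    cv2.imwrite('pics/f_%s.png'%n,cv2.resize(p[c][:,:,::-1],None,fx=4,fy=4,interpolation=cv2.INTER_CUBIC))
print(robot.state()['tool_pos'],robot.state()['q'])
E
```

```text
time: 19.35
tool_pos: [0.6021, -0.0461, 0.0574]
tool_rot: [-3.142, -0.0, 2.803]
wrist_force: [-0.3, -0.7, 0.2]
gripper_width: 0.999
time: 21.35
tool_pos: [0.6258, 0.2045, 0.1334]
tool_rot: [-3.141, 0.0, 2.802]
wrist_force: [-0.5, -0.7, 0.2]
gripper_width: 1.001
[0.62590852 0.2036445  0.13355201] [-0.62260109  0.58926053  0.35123795  1.61729941 -0.23180975  0.9766845
  1.03473179]
```

View pics/f_side.png

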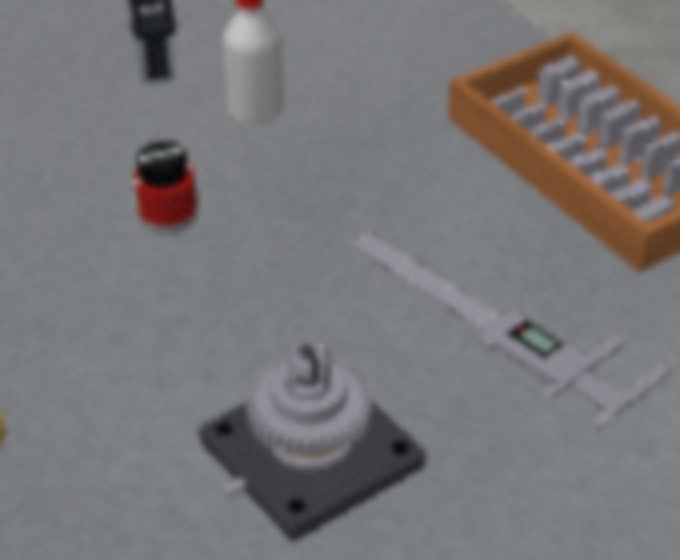

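View pics/f_top.png

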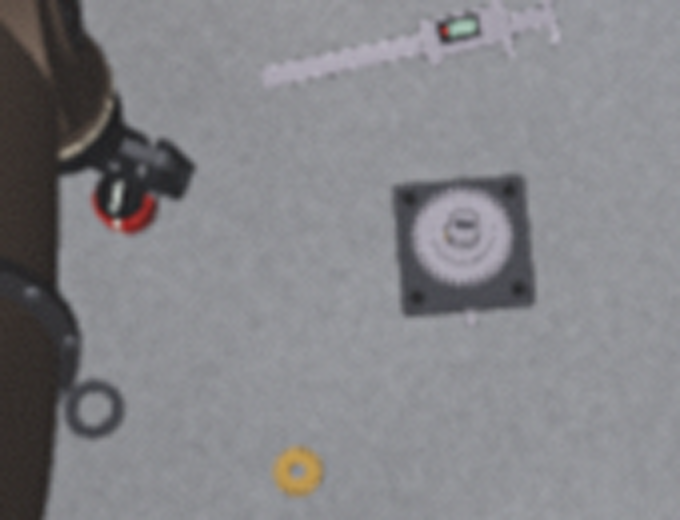

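```bash
python3 -m creep '[[[0,0.08,-1,0],[0,0,-1,0],[0,0,-1,0],[0,0,-0.8,0],[0,0,-0.5,0],[0,0,0,0]]]' 0;  python3 -m creep '[[[0,0,0,0],[0,0,0,0],[0,0,0,0],[0,0,0,0],[0,0,0,0],[0,0,0,0],[0,0,0,0],[0,0,0,0]]]' 1; python3 - <<'E'
from m import *
p,d=snap('side');cv2.imwrite('pics/g.png',cv2.resize(p[70:200,230:380][:,:,::-1],None,fx=4,fy=4,interpolation=cv2.INTER_CUBIC))
s=robot.state();print(s['tool_pos'],s['wrist_force'])
E
```

```text
time: 22.05
tool_pos: [0.625, 0.2061, 0.0462]
tool_rot: [-3.14, -0.002, 2.802]
wrist_force: [0.6, -0.2, 0.7]
gripper_width: 0.995
time: 22.85
tool_pos: [0.6261, 0.207, 0.0478]
tool_rot: [3.141, 0.001, 2.803]
wrist_force: [0.1, -0.2, 3.7]
gripper_width: 0.361
[0.62602695 0.20701697 0.04771055] [ 1.14894029 -0.51241476  3.35717318]
```

View pics/g.png

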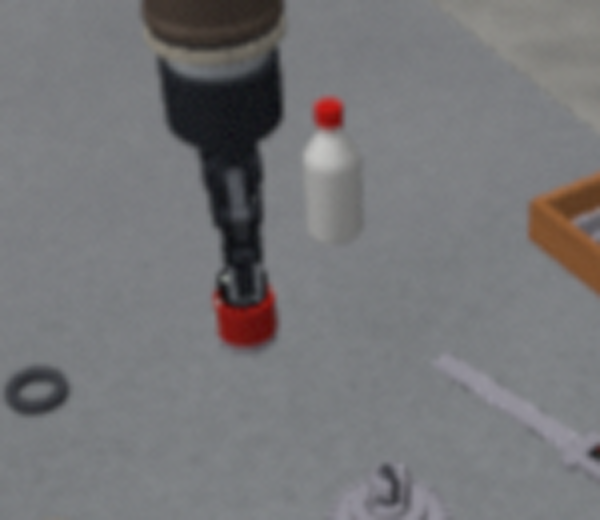

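```bash
python3 -m creep '[[[0,0,0.5,0],[0,0,1,0],[0,0,1,0],[0,0,1,0],[0,0,1,0],[0,0,0.5,0],[0,0,0,0]]]'; python3 -m creep '[[[-0.069,-0.705,0,-0.99],[-0.069,-0.705,0,-0.99],[-0.069,-0.705,0,-0.99],[-0.069,-0.705,0,-0.99],[-0.069,-0.705,0,-0.99],[-0.069,-0.705,0,-0.99],[-0.069,-0.705,0,-0.99],[-0.069,-0.705,0,-0.99],[-0.069,-0.705,0,-0.99],[-0.069,-0.705,0,-0.99],[-0.069,-0.705,0,-0.99],[-0.069,-0.705,0,-0.99],[-0.069,-0.705,0,-0.99],[-0.069,-0.705,0,-0.99],[-0.069,-0.705,0,-0.99],[-0.069,-0.705,0,-0.99],[-0.069,-0.705,0,-0.99],[-0.069,-0.705,0,-0.99],[0,0,0,0],[0,0,0,0]]]'; python3 - <<'E'
from m import *
p,d=snap('side');cv2.imwrite('pics/i.png',cv2.resize(p[120:250,250:400][:,:,::-1],None,fx=4,fy=4,interpolation=cv2.INTER_CUBIC)); np.savez('side5.npz',p=p,d=d)
s=robot.state();print({k:np.round(v,4).tolist() for k,v in s.items()})
E
```

```text
time: 23.6
tool_pos: [0.6263, 0.207, 0.1489]
tool_rot: [3.14, 0.001, 2.803]
wrist_force: [0.8, -0.8, -2.3]
gripper_width: 0.362
time: 25.6
tool_pos: [0.6004, -0.0465, 0.1467]
tool_rot: [-3.14, 0.0, 1.25]
wrist_force: [0.1, -0.2, -1.6]
gripper_width: 0.357
{'time': 25.65, 'q': [-0.5323, 0.5755, 0.7861, 1.7744, -0.4776, 0.9941, 0.1218], 'qvel': [-0.0059, -0.0045, -0.005, -0.0058, 0.0002, 0.0028, -0.0045], 'effort': [0.9937, -62.3619, 14.7949, -26.3849, 0.1137, -0.0249, -0.031], 'tool_pos': [0.6007, -0.0459, 0.1468], 'tool_rot': [-3.1404, -0.0, 1.2507], 'wrist_force': [0.3719, 0.4147, -2.8521], 'ft_torque': [0.0291, 0.0181, -0.0333], 'gripper_width': 0.3578}
```

View pics/i.png

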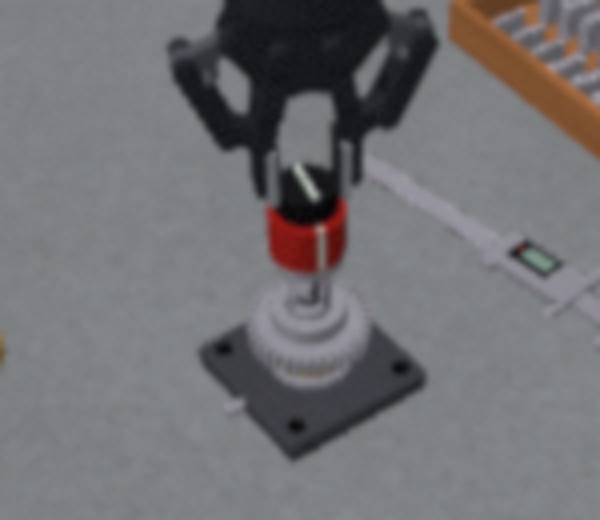

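```bash
python3 - <<'E'
from m import *
W=onplane('side',[(324.25,161.25),(329.5,170)],.155);d=W[0]-W[1];print(W,np.degrees(np.arctan2(d[1],d[0])))
p=np.load('side5.npz')['p'].astype(float).min(2)
L=[]
for r in range(161,171):
    c0=round(324.25+(r-161.25)*.6); w=np.clip(p[r,c0-2:c0+3]-60,0,None); L.append(((w*np.arange(c0-2,c0+3)).sum()/w.sum(),r))
W=onplane('side',L[1:-1],.155);v=cv2.fitLine(W[:,:2].astype(np.float32),cv2.DIST_HUBER,0,.01,.01).ravel();print(np.round(L,1).tolist(),np.degrees(np.arctan2(v[1],v[0])))
for a in(-110,-105,-100,-95,-90):
    A=np.radians(a);print(a,proj('side',[[.601+.012*np.cos(A),-.047+.012*np.sin(A),.082]]).round(2), 'skirt',proj('side',[[.6007+.022*np.cos(A),-.046+.022*np.sin(A),.12]]).round(2))
print(p[178:200,322:334].astype(int)); print('skirt',p[170:186,322:336].astype(int))
E
```

```text
[[ 0.60320827 -0.03333278  0.155     ]
 [ 0.59882977 -0.06393016  0.155     ]] 81.8562296195338
[[323.7, 161.0], [324.2, 162.0], [324.8, 163.0], [325.4, 164.0], [326.1, 165.0], [326.7, 166.0], [327.3, 167.0], [327.8, 168.0], [328.1, 169.0], [328.0, 170.0]] 80.9794
-110 [[328.   193.34]] skirt [[328.1  183.84]]
-105 [[328.46 193.27]] skirt [[328.97 183.7 ]]
-100 [[328.9  193.17]] skirt [[329.82 183.51]]
-95 [[329.33 193.04]] skirt [[330.64 183.27]]
-90 [[329.75 192.88]] skirt [[331.43 182.98]]
[[ 22  22  25  23  22  22  45  85 105  63  26  13]
 [ 20  21  18  21  16  19  34  73 102  66  22  11]
 [ 22  21  17  18  15  14  30  73 107  70  28  12]
 [ 22  23  21  16  16  19  31  74 105  71  26  13]
 [ 18  15  19  14  20  15  31  72 106  69  29  15]
 [ 21  17  20  15  17  20  29  72 106  70  28  15]
 [ 21  19  17  15  14  16  30  71 106  68  23  16]
 [ 20  18  16  18  16  17  28  71 105  70  32  35]
 [ 35  25  20  20  20  19  31  69 100  75  52  60]
 [ 68  58  47  44  37  34  43  68  91  82  79  87]
 [107  97  85  79  71  70  71  82  90  91  95 107]
 [116 114 107 101  96  93  87  89  92  94
[... 771 characters left out ...]
7  14   5  10   6  12  12   9   7  15  16  21  32]
 [ 18  16  10   5  13  12  21  34  33  22  23  18  21  34]
 [ 18  18  17  17  18  17  43  77  83  51  24  16  22  30]
 [ 21  23  22  22  22  24  55 104 121  72  26  17  14  27]
 [ 22  22  25  23  22  22  45  85 105  63  26  13   8  27]
 [ 20  21  18  21  16  19  34  73 102  66  22  11  21  27]
 [ 22  21  17  18  15  14  30  73 107  70  28  12  15  27]
 [ 22  23  21  16  16  19  31  74 105  71  26  13  13  33]
 [ 18  15  19  14  20  15  31  72 106  69  29  15  14  42]
 [ 21  17  20  15  17  20  29  72 106  70  28  15  23  57]
 [ 21  19  17  15  14  16  30  71 106  68  23  16  33  72]
 [ 20  18  16  18  16  17  28  71 105  70  32  35  55  92]]
```

```bash
python3 -m creep '[[[0.02,-0.03,-0.3,0],[0,0,-0.2,0],[0,0,-0.2,0],[0,0,-0.2,0],[0,0,-0.2,0],[0,0,-0.1,0],[0,0,0,0]]]'; python3 -m creep '[[[0,0,-0.05,0],[0,0,-0.05,0],[0,0,0,0]]]'
```

```text
time: 26.35
tool_pos: [0.6011, -0.0475, 0.1232]
tool_rot: [-3.141, 0.0, 1.248]
wrist_force: [-0.4, 0.3, -2.5]
gripper_width: 0.359
time: 26.65
tool_pos: [0.6013, -0.0475, 0.1215]
tool_rot: [-3.142, -0.0, 1.248]
wrist_force: [0.1, 0.1, -1.5]
gripper_width: 0.36
```

```bash
for i in 1 2 3; do python3 -m creep '[[[0,0,-0.05,0],[0,0,0,0]]]'; done
```

```text
time: 26.85
tool_pos: [0.6013, -0.0475, 0.1205]
tool_rot: [-3.142, 0.0, 1.248]
wrist_force: [0.0, 0.3, -2.4]
gripper_width: 0.36
time: 27.05
tool_pos: [0.6012, -0.0475, 0.1194]
tool_rot: [-3.141, 0.0, 1.248]
wrist_force: [-0.1, 0.4, -1.5]
gripper_width: 0.358
time: 27.25
tool_pos: [0.6013, -0.0475, 0.1184]
tool_rot: [-3.141, 0.0, 1.248]
wrist_force: [0.3, 0.1, -1.5]
gripper_width: 0.358
```

```bash
for i in 1 2 3; do python3 -m creep '[[[0,0,-0.05,0],[0,0,0,0]]]'; done
```

```text
time: 27.45
tool_pos: [0.6012, -0.0475, 0.1174]
tool_rot: [-3.141, 0.0, 1.248]
wrist_force: [0.3, -0.5, -1.3]
gripper_width: 0.356
time: 27.65
tool_pos: [0.6012, -0.0475, 0.1164]
tool_rot: [-3.141, 0.0, 1.248]
wrist_force: [0.1, 0.6, -2.1]
gripper_width: 0.358
time: 27.85
tool_pos: [0.6012, -0.0475, 0.1154]
tool_rot: [-3.141, 0.0, 1.248]
wrist_force: [-0.1, 0.1, -2.8]
gripper_width: 0.358
```

```bash
python3 -m creep '[[[0,0,-0.05,0],[0,0,-0.05,0],[0,0,-0.05,0],[0,0,-0.05,0],[0,0,0,0]]]'; for i in 1 2 3; do python3 -m creep '[[[0,0,-0.05,0],[0,0,0,0]]]'; done
```

```text
time: 28.35
tool_pos: [0.6013, -0.0475, 0.1114]
tool_rot: [-3.142, 0.0, 1.248]
wrist_force: [-0.1, -0.5, -1.9]
gripper_width: 0.352
time: 28.55
tool_pos: [0.6014, -0.0476, 0.1107]
tool_rot: [3.141, -0.0, 1.248]
wrist_force: [-1.7, -0.0, 2.3]
gripper_width: 0.358
time: 28.75
tool_pos: [0.6014, -0.0476, 0.1097]
tool_rot: [3.141, -0.0, 1.248]
wrist_force: [-2.4, 0.8, 3.9]
gripper_width: 0.362
time: 28.95
tool_pos: [0.6014, -0.0476, 0.1086]
tool_rot: [3.141, -0.0, 1.248]
wrist_force: [-2.8, 0.7, 5.0]
gripper_width: 0.362
```

```bash
python3 -m creep '[[[0,0,-0.05,0],[0,0,-0.05,0],[0,0,-0.05,0],[0,0,-0.05,0],[0,0,0,0]]]'; python3 -c "
from h import *
s=robot.state();print(s['wrist_force'],s['ft_torque'])";  python3 -m creep '[[[0,0,-0.025,0],[0,0,0,0]]]'; python3 -c "
from h import *
s=robot.state();print(s['wrist_force'],s['ft_torque'])"
```

```text
time: 29.45
tool_pos: [0.6016, -0.0476, 0.1048]
tool_rot: [3.141, -0.0, 1.248]
wrist_force: [-3.5, 0.8, 8.5]
gripper_width: 0.359
[-3.45323675  0.83280365  8.46101576] [ 0.21246163  0.65789038 -0.01261506]
time: 29.65
tool_pos: [0.6016, -0.0476, 0.1044]
tool_rot: [3.141, -0.0, 1.248]
wrist_force: [-3.2, 1.2, 8.1]
gripper_width: 0.36
[-3.20933423  1.18137575  8.10757803] [0.19043312 0.69281195 0.01226422]
```

```bash
cat > st.py <<'E'
from h import *
s=robot.state();print('F',np.round(s['wrist_force'],1),'T',np.round(s['ft_torque'],3),'z',round(s['tool_pos'][2],4),'yawdeg',round(np.degrees(s['tool_rot'][2]),2))
E
python3 -m creep '[[[-0.03,0,-0.02,-0.5],[0,0,0,-0.5],[0,0,0,0]]]' >/dev/null; python3 st.py; python3 -m creep '[[[0,0,0,-0.5],[0,0,0,-0.5],[0,0,0,0]]]'>/dev/null; python3 st.py;  python3 -m creep '[[[0,0,0,-0.5],[0,0,0,-0.5],[0,0,0,0]]]'>/dev/null; python3 st.py
```

```text
F [-1.5  0.7  9.1] T [ 0.201  0.209 -0.004] z 0.1044 yawdeg 66.4
F [-2.3  1.   8.1] T [ 0.178  0.245 -0.011] z 0.1043 yawdeg 61.41
F [-1.2  1.7  7.4] T [ 0.172  0.318 -0.024] z 0.1043 yawdeg 56.4
```

```bash
python3 -m creep '[[[0,0,0,-0.5],[0,0,0,-0.5],[0,0,0,-0.5],[0,0,0,-0.5],[0,0,0,0]]]' >/dev/null; python3 st.py; python3 -m creep '[[[0,0,0,-0.5],[0,0,0,-0.5],[0,0,0,-0.5],[0,0,0,-0.5],[0,0,0,0]]]' >/dev/null; python3 st.py;  python3 -m creep '[[[0,0,0,-0.5],[0,0,0,-0.5],[0,0,0,-0.5],[0,0,0,0]]]'>/dev/null; python3 st.py
python3 - <<'E'
from m import *
p,d=snap('side');cv2.imwrite('pics/j.png',cv2.resize(p[120:250,250:400][:,:,::-1],None,fx=4,fy=4,interpolation=cv2.INTER_CUBIC)); np.savez('side6.npz',p=p,d=d)
E
```

```text
F [-1.5  1.5  8.5] T [ 0.177  0.424 -0.018] z 0.1042 yawdeg 46.41
F [-2.6  1.1  8.2] T [ 0.264  0.403 -0.043] z 0.1042 yawdeg 36.41
F [-1.9  1.8  9.3] T [ 0.266  0.528 -0.03 ] z 0.1041 yawdeg 28.91
```

View pics/j.png

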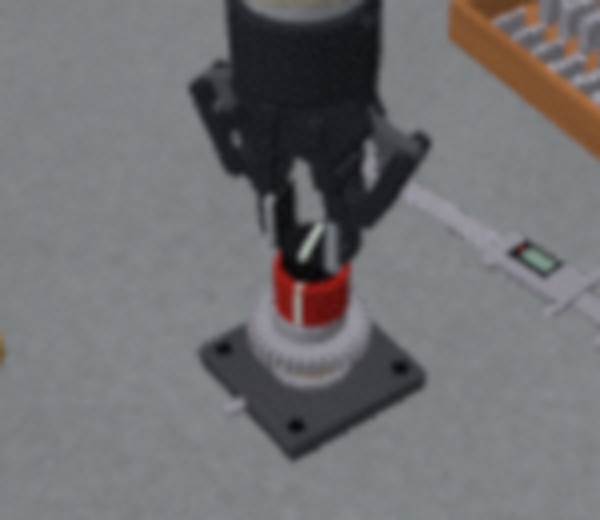

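```bash
for i in 1 2 3; do python3 -m creep '[[[0,0,0,-0.5],[0,0,0,0]]]' >/dev/null; python3 st.py; done
```

```text
F [-3.6  2.   8.8] T [ 0.283  0.562 -0.028] z 0.1041 yawdeg 26.42
F [-3.1  2.5  8.4] T [ 0.24   0.623 -0.043] z 0.1041 yawdeg 23.91
F [-3.7  2.8  7.7] T [ 0.33   0.59  -0.001] z 0.1041 yawdeg 21.42
```

```bash
for i in 1 2 3; do python3 -m creep '[[[0,0,0,-0.3],[0,0,0,0]]]' >/dev/null; python3 st.py; done
```

```text
F [-2.9  1.5  8.6] T [ 0.434  0.56  -0.009] z 0.1041 yawdeg 19.96
F [-2.2  1.9  8.7] T [ 0.513  0.537 -0.017] z 0.1041 yawdeg 18.47
F [-2.   3.5  7.5] T [0.546 0.541 0.037] z 0.1041 yawdeg 16.98
```

```bash
for i in 1 2; do python3 -m creep '[[[0,0,0,-0.2],[0,0,0,0]]]' >/dev/null; python3 st.py; done
```

```text
F [-3.   3.6  8.4] T [0.655 0.599 0.052] z 0.1041 yawdeg 16.01
F [-2.7  3.7  8.2] T [0.73  0.596 0.096] z 0.1041 yawdeg 15.01
```

```bash
python3 -m creep '[[[0,0,0,0.7],[0,0,0,0.7],[0,0,0,0]]]' >/dev/null; python3 st.py; for i in 1 2 3 4; do python3 -m creep '[[[0,0,0.05,0],[0,0,0,0]]]' >/dev/null; python3 st.py; done
```

```text
F [-1.8  1.2  7.8] T [0.311 0.601 0.087] z 0.1042 yawdeg 22.13
F [-3.4  1.9  8.2] T [0.393 0.533 0.063] z 0.1051 yawdeg 22.02
F [-1.7  1.3  6.6] T [0.366 0.439 0.026] z 0.106 yawdeg 22.01
F [-1.7  1.7  6.3] T [0.298 0.347 0.055] z 0.1069 yawdeg 22.01
F [-0.7  2.6  5.1] T [0.355 0.262 0.03 ] z 0.1079 yawdeg 22.0
```

```bash
for i in 1 2 3; do python3 -m creep '[[[0,0,0.03,0],[0,0,0,0]]]' >/dev/null; python3 st.py; done
```

```text
F [0.9 1.2 4. ] T [ 0.345 -0.048  0.05 ] z 0.1083 yawdeg 22.0
F [ 2.5  0.4 -2.2] T [ 0.086 -0.508 -0.036] z 0.1085 yawdeg 21.99
F [  3.8   0.4 -10.7] T [-0.123 -0.922  0.061] z 0.1088 yawdeg 21.99
```

```bash
python3 -m creep '[[[0,0,-0.04,0],[0,0,0,0]]]' >/dev/null; python3 st.py; python3 -m creep '[[[0,0,0,0],[0,0,0,0],[0,0,0,0],[0,0,0,0],[0,0,0,0],[0,0,0,0]]]' 0; python3 -m creep '[[[0,0,0.3,0],[0,0,0.8,0],[0,0,1,0],[0,0,1,0],[0,0,1,0],[-0.5,0.8,0.5,0],[-0.5,1,0,0],[-0.5,1,0,0],[-0.5,1,0,0],[-0.5,1,0,0],[-0.5,1,0,0],[-0.5,1,0,0],[-0.5,1,0,0],[-0.5,1,0,0],[-0.5,1,0,0],[-0.5,1,0,0],[0,0,0,0]]]'; python3 - <<'E'
from m import *
for n in('side','top'):
    p,d=snap(n); np.savez(n+'7.npz',p=p,d=d)
    c=(slice(120,250),slice(250,400)) if n=='side' else (slice(140,270),slice(190,390))
    cv2.imwrite('pics/k_%s.png'%n,cv2.resize(p[c][:,:,::-1],None,fx=4,fy=4,interpolation=cv2.INTER_CUBIC)); cv2.imwrite('pics/kf_%s.png'%n,p[:,:,::-1])
    X=cloud(n,d).reshape(-1,3); q=X[(np.hypot(X[:,0]-.601,X[:,1]+.047)<.012)]; zt=np.median(np.sort(q[:,2])[-25:]);print(n,'knob top z',zt.round(4))
s=robot.state();print(s['tool_pos'])
E
```

```text
F [ 2.8  1.8 -6.3] T [ 0.141 -0.692  0.033] z 0.1086 yawdeg 21.99
time: 36.1
tool_pos: [0.6007, -0.0476, 0.1087]
tool_rot: [3.142, -0.0, 0.384]
wrist_force: [0.6, 0.4, 0.2]
gripper_width: 1.0
time: 37.8
tool_pos: [0.4897, 0.1715, 0.2013]
tool_rot: [-3.14, 0.0, 0.388]
wrist_force: [-0.3, 0.5, 0.1]
gripper_width: 1.0
side knob top z 0.1169
top knob top z 0.1197
[0.49092366 0.16857405 0.20151206]
```

View pics/k_side.png

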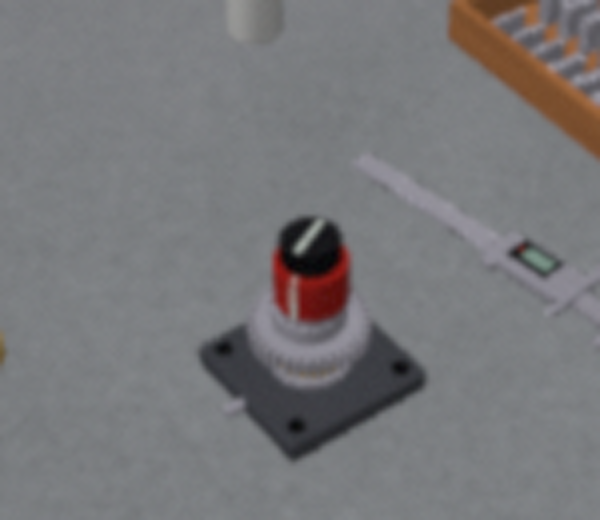

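View pics/kf_top.png

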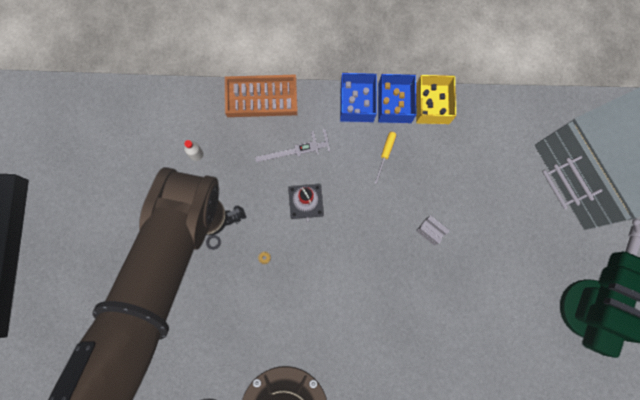

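```bash
python3 - <<'E'
from m import *
W=onplane('side',[(250+297/4,120+252/4),(250+323/4,120+220/4)],.1155);d=W[1]-W[0];print(W.round(4),np.degrees(np.arctan2(d[1],d[0])))
print(robot.sign_off())
E
```

```text
[[ 0.5895 -0.0559  0.1155]
 [ 0.6147 -0.0405  0.1155]] 31.46873080656403
the job is handed in; nothing more can be done
None
```

The gear is mounted and the bayonet cap is locked on the mandrel. I handed the job in with the arm clear and about 38 s on the clock.

- **Spacer and gear:** Both went down the post without jamming, were lowered to light contact and then released. The spacer met the flange and the gear met the spacer at the heights I expected. Pictures afterwards show both centred on the post, with the hub up.
- **Cap:** I lined its white mark up with the slots by camera (about 81–83° from world x). The pins dropped in at the first try, with no search needed. I pressed to about 10 N and turned it clockwise until the torque began to rise at the stop (at most 0.10 N m). I then backed off 7° and let it spring up.
- **Lock check:** With the origin at about 69 mm, the cap resisted a pull of about 10 N. After release, the white line stands at 31.5°, which is about 51° clockwise of the slots.
- **Height check:** The side camera's depth puts the knob top at 116.9 mm against 115.5 mm for locked. That camera reads about 2.5 mm high on known parts, so I take it as locked. The top camera gives 119.7 mm, and it reads 5 mm or more high and noisily.
- **Disagreement:** The slot angle from the first pictures ranged from 75° to 89° depending on the view. The free drop and the felt stop settled it at about 83°.
- **Other items:** I touched none of the others, and those visible in the last top picture look unmoved. The arm partly covers the thin ring there.

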